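# Stack the larger phin brewer on the scale for taring

### The arm

A 6-joint arm with a two-finger parallel gripper is mounted at the origin on a cart in front of the work surface, level with it; the furniture and walls round the work are solid. World frame = base frame: x ahead of the robot, y to its left, z up, the work surface at z = 0. Lengths are in mm, angles in rad, forces in N, time in s.
With the tool pointing down it reaches from about 325 to 775 mm from the base axis. Payload 9.3 kg.
Tool frame: the origin (TCP) lies midway between the tips of the shut fingers; the grasp point (between the pads) lies 19 mm behind it; z points along the fingers, y is the line along which they close (so a half turn about z gives the same grasp; the last joint's range is limited). The gripper opens to 85 mm and grips with 20 to 120 N. Pads are 22 mm wide; open, the fingers measure 114 mm over their backs; the gripper's body (76 mm by 85 mm) begins 54 mm behind the grasp point. The pads swing forward as they close: fully open they stand 13 mm farther back than shut.
Start: joints at [0.99, 0.259, 0.021, 1.334, 0, 1.418], TCP at [228.179, 500.431, 231.279] pointing down, gripper open.
Joint ranges: [-3.04, 3.04], [-0.91, 1.82], [-1.04, 1.36], [-1.92, 1.95], [-1.52, 1.45], [-3.14, 3.14]. Speed limits (rad/s): [2.22, 2.22, 2.79, 3.14, 3.14, 3.14].

### API

Orientations are given as a rotation vector (axis times angle).
In Python, from workcell import env gives the robot as it stands.
- The arm moves only by the shell command python3 -m pendant 'ROWS'. ROWS is JSON, a list of rows, each a list of 7 numbers: the shift along the tool's x, y, z in m, then the turn, a rotation vector about the tool's x, y, z in degrees, then the opening, from -1 (shut) to 1 (fully open). In form: [[dx, dy, dz, ax, ay, az, jaw], ...]. A call has exactly 8 rows; each row shifts and turns the commanded pose from where the row before left it, along the tool's axes as they then stand; what a row does not reach is not made up. A row lasts 1/8 s, in which the tool goes at most 62.5 mm and 10.7 degrees, less where a joint would pass 70% of its speed; a pose out of reach is approached as far as the arm can. A call is refused whole if a number of a shift passes 0.0625 or a number of a turn 10.7, either way. A call with a gripper value outside its range is refused whole. The fingers move at their own pace and stop on an object; the grip force is fixed at half the most. Time passes only in rows, so rows that do not move let the fingers close, or fill a call up. It gives the time, the measured TCP pose, the force, the opening and the grip force at its end, in the units of the state.
- env.observe(): the state, without advancing time (a new reading comes with each control period).
- env.grab_frame(name): name is "scene" or "top" or "wrist"; returns a dict with "img" (480x640x3 uint8, blue, green, red), "mtx" (3x3 intrinsics, pixels), "D" ([k1, k2, p1, p2, k3] as OpenCV has them; the pictures are not rectified), "view" (4x4, takes a point from world to camera coordinates); the wrist camera has in their place "hand_eye" (4x4, takes a point from camera to tool coordinates, whose origin is the TCP and whose axes are the flange's). Camera axes: x right, y down, z forward; pixel columns grow to the right and rows downward; lengths in mm; the calibration is good to about 2 mm. A picture is of the moment at which its call begins: read the wrist's pose just before it. There is no depth.
- env.job_done(): hands the job in; it is judged then, once.
The state is a dict: "time": time; "q": joint angles; "qvel": joint speeds; "joint_torque": joint torques, N m; "position": TCP position; "eef_rot": TCP orientation; "force": force on the tool from outside, world axes, zero at the start; "wrist_torque": the same for the moment, N m; "finger_gap": opening from 0.0 (shut) to 1.0 (fully open); "finger_force": force on a finger pad.
Only numpy, scipy, OpenCV 4.12 (cv2) and the standard library are available. Lean on these libraries where they do the work, as an engineer would, in place of code of your own. Each camera call takes 0.05 s, during which the arm holds its last target. There are 200 camera calls.

### The job

The washed parts of a larger and a smaller steel phin (a drip coffee brewer) are mixed up on the counter; build the larger one, dry, on the scale so that I can tare it. In this order, stand the white cup in the middle of the scale's glass plate, seat the larger pot on the cup, stand the larger press on the pot's floor and put the larger lid on top, each fully home and level. Leave the smaller phin's parts, the milk pitcher and the green-capped jar where they stand.

Things in the scene. Friction and masses are not known exactly. Their poses are not given: they have to be found in the camera images.
- scale: Slim black kitchen scale, 125 x 155 x 27 mm (x, y, z), fixed to the counter. Origin: centre of its underside; x points from the display edge to the far edge, z up. The weighing plate on it is a dark rectangle, 85 mm along x by 124 mm along y; its centre lies 13.5 mm from the origin towards +x, at y = 0, its top 27 mm above the origin.
- cup: White handleless ceramic cup, straight round wall, outer diameter 66 mm, height 85 mm, wall 3 mm (mouth 60 mm wide), open at the top. 0.22 kg. Origin: centre of the underside, z up along its axis.
- pot_large: Larger steel strainer pot on its saucer. Origin: centre of underside, z up. Collar below: diameter 53, z 0-7 mm, enters the cup's mouth. Saucer: diameter 88, underside z = 7 mm rests on the cup's rim (pot origin then 78 mm above the cup's), edge up to z = 11.5 mm. Pot wall: outer diameter 58, inner 53, z 9-56 mm, grasp here; open top; perforated floor inside at z = 11 mm. 0.11 kg.
- press_large: Larger steel press, standing on its perforated disc (diameter 47 mm, 4 mm thick); thin upright stem, at its top a black round knob, diameter 12 mm, z = 46 to 62 mm, to grasp. Origin: centre of the disc's underside, z up. On the larger pot's floor (3 mm to spare all round) its knob reaches 17 mm above the pot's rim. 60 g.
- lid_large: Larger steel lid, open side down. Origin: centre of its lower edge, z up. Skirt: outer diameter 69, inner 64, z 0-12 mm, goes round the pot; inside, a ledge at z = 12 mm rests on the pot's rim (lid origin then 44 mm above the pot's). Dome: diameter 52, inside 46, top z = 36 mm, clears the press's knob. Black round knob: diameter 14, z 36-53 mm, grasp here. 60 g.
- pot_small: Smaller strainer pot, not used, leave it: same shape, saucer diameter 64 mm, pot 42 mm in diameter, 42 mm high in all. Origin: centre of the underside, z up.
- press_small: Smaller press, not used, leave it: disc diameter 31 mm, black knob diameter 9 mm, 48 mm high. Origin: centre of the underside, z up.
- lid_small: Smaller lid, not used, leave it: skirt diameter 53 mm, black knob diameter 10 mm, 46 mm high. Origin: centre of the lower edge, z up.
- green_jar: Square clear jar with a green screw lid, 67 x 78 x 168 mm, a bystander at the back, just right of the fixed microwave (0.26 m high, its front 10 cm or more beyond the parts' centres; lift things over 0.3 m when passing it). Origin: centre of the underside.
- pitcher: Steel milk pitcher with a handle, 107 x 76 x 100 mm, a bystander at the right. Origin: centre of the underside.

How it is judged (in metres and radians):
On the way, in this order (a step that is already met when the one before it is completed fails the run):
1. the cup stands upright on the middle of the scale's glass plate and is let go (x of cup in the frame of scale between 0.0015 and 0.0255 m and y of cup in the frame of scale between -0.012 and 0.012 m and z of cup in the frame of scale between 0.024 and 0.03 m and angle between cup's own z axis and vertical below 0.06 rad and contact force between the fingers and cup below 0.1 N), for 0.2 s.
2. the larger pot is seated on the cup, its collar in the mouth, and is let go (horizontal distance between pot_large and cup below 0.006 m and z of pot_large in the frame of cup between 0.075 and 0.081 m and angle between pot_large's own z axis and vertical below 0.08 rad and contact force between the fingers and pot_large below 0.1 N), for 0.2 s.
3. the larger press lies flat on the floor of the larger pot and is let go (horizontal distance between press_large and pot_large below 0.006 m and z of press_large in the frame of pot_large between 0.008 and 0.014 m and angle between press_large's own z axis and vertical below 0.08 rad and contact force between the fingers and press_large below 0.1 N), for 0.2 s.
4. the larger lid sits level on the larger pot's rim, over the press, and is let go (horizontal distance between lid_large and pot_large below 0.006 m and z of lid_large in the frame of pot_large between 0.041 and 0.047 m and angle between lid_large's own z axis and vertical below 0.08 rad and contact force between the fingers and lid_large below 0.1 N), for 0.2 s.
At the end, for the whole second after the job is handed in: Cup upright on the plate, within 12 mm of its centre along each side of the scale; larger pot on the cup, press on the pot's floor, lid on the pot's rim, each within 6 mm of its carrier's axis, 3 mm of its seated height and about 4 degrees of level; all released and at rest (all of step 1 and all of step 2 and all of step 3 and all of step 4 and linear speed of each of cup, pot_large, press_large, lid_large below 0.02 m/s and angular speed of each of cup, pot_large, press_large, lid_large below 0.2 rad/s); the robot touches nothing.
It fails at once if the smaller pot is moved more than 25 mm (distance of pot_small from where it was at the start of the episode above 0.025 m).
It fails at once if the smaller press is moved more than 25 mm (distance of press_small from where it was at the start of the episode above 0.025 m).
It fails at once if the smaller lid is moved more than 25 mm (distance of lid_small from where it was at the start of the episode above 0.025 m).
It fails at once if the green-capped jar is moved more than 25 mm (distance of green_jar from where it was at the start of the episode above 0.025 m).
It fails at once if the milk pitcher is moved more than 25 mm (distance of pitcher from where it was at the start of the episode above 0.025 m).
It also fails if it takes over 122 s, if anything falls off the work surface, if the arm or the gripper's body presses on something with over 40 N, if the wrist force passes 120 N, or if a joint passes its speed limit or range.

## Working session

There is one attempt and no reset: what is moved stays moved. The work goes in short steps, Python scripts to look and compute and a shell command to move; the robot and the scene stay as the last step left them, time stands still between calls to the robot, and variables do not carry over. Pictures are saved under pics/ and viewed, at most 14 in all, crops included, and the job is handed in when it is done.

```bash
ls; mkdir -p pics; cat > h.py <<'E'
import numpy as np, cv2
from scipy.spatial.transform import Rotation as R
from workcell import env
def snap(name, fn):
    s=env.observe(); f=env.grab_frame(name)
    T=np.eye(4); T[:3,:3]=R.from_rotvec(s["eef_rot"]).as_matrix(); T[:3,3]=s["position"]
    f["c2w"]=T@np.array(f["hand_eye"]) if name=="wrist" else np.linalg.inv(f["view"])
    cv2.imwrite("pics/%s.png"%fn,f["img"]); np.save("pics/%s.npy"%fn,f,allow_pickle=True); return f
def load(fn): return np.load("pics/%s.npy"%fn,allow_pickle=True).item()
def ray(f,uv):
    p=cv2.undistortPoints(np.array([[uv]],float),np.array(f["mtx"],float),np.array(f["D"],float))[0,0]
    d=f["c2w"][:3,:3]@np.array([p[0],p[1],1]); return f["c2w"][:3,3],d/np.linalg.norm(d)
def onz(f,uv,z):
    o,d=ray(f,uv); return o+d*(z-o[2])/d[2]
def cross(rays):
    A=sum(np.eye(3)-np.outer(d,d) for o,d in rays); b=sum((np.eye(3)-np.outer(d,d))@o for o,d in rays)
    p=np.linalg.solve(A,b); return p,[np.linalg.norm(np.cross(p-o,d)) for o,d in rays]
E
python3 - <<'E'
from h import *
s=env.observe(); print({k:np.round(v,3).tolist() for k,v in s.items()})
for n in("scene","top","wrist"):
    f=snap(n,n+"0"); print(n,np.round(f["c2w"],3).tolist(),f["mtx"])
E
```

```text
pics
{'time': 0.0, 'q': [0.99, 0.259, 0.021, 1.334, 0.0, 1.418], 'qvel': [0.0, -0.0, -0.001, 0.001, 0.001, -0.0], 'joint_torque': [-0.001, -55.564, 34.453, 0.014, -0.0, 0.0], 'position': [228.001, 500.18, 230.648], 'eef_rot': [-0.667, -3.069, 0.002], 'force': [-1.04, -0.261, -0.245], 'wrist_torque': [-0.084, -0.004, -0.039], 'finger_force': 0.0, 'finger_gap': 1.001}
scene [[0.853, -0.329, 0.406, 178.446], [-0.523, -0.525, 0.672, -655.874], [-0.008, -0.785, -0.62, 626.692], [0.0, 0.0, 0.0, 1.0]] [[443.96284544   0.         315.5495236 ]
 [  0.         443.96284544 246.01059431]
 [  0.           0.           1.        ]]
top [[-0.023, -0.991, 0.135, 423.685], [-0.999, 0.02, -0.027, 4.794], [0.024, -0.136, -0.99, 1205.718], [0.0, 0.0, 0.0, 1.0]] [[439.7869911    0.         317.71668474]
 [  0.         439.7869911  244.24640302]
 [  0.           0.           1.        ]]
wrist [[0.415, 0.869, 0.268, 159.42], [0.91, -0.396, -0.123, 531.583], [-0.001, 0.295, -0.956, 372.951], [0.0, 0.0, 0.0, 1.0]] [[411.54822335   0.         322.4652974 ]
 [  0.         411.54822335 235.53943672]
 [  0.           0.           1.        ]]
```

View pics/top0.png

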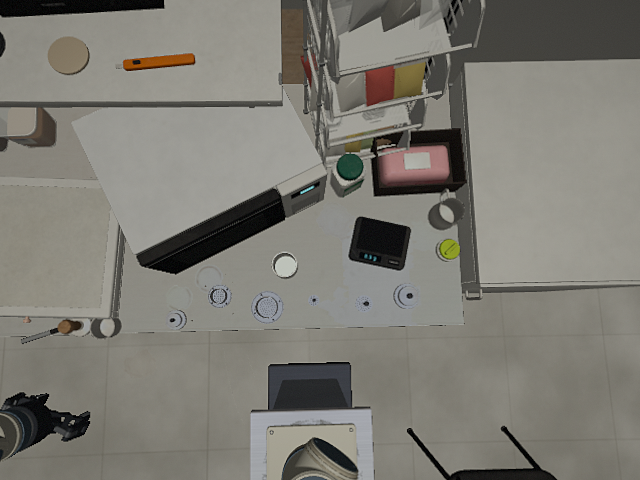

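View pics/scene0.png

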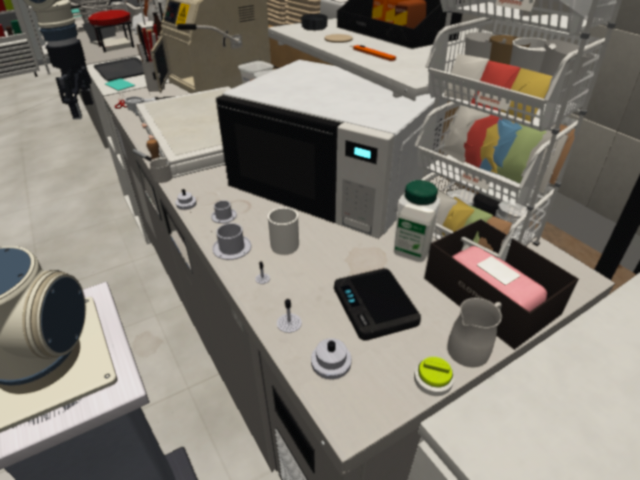

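The top view shows, left to right: small lid (177,319), small pot (219,296), large pot (267,306), cup (285,264), small press (315,300), large press (365,303), large lid (405,296), and the scale (380,243). The scene view has the larger press knob at (288,303) and the larger lid knob at (331,345). I'll take coarse positions from these.

```bash
python3 - <<'E'
from h import *
t=load("top0"); s=load("scene0")
for n,a,b in [("lid knob",(405,293),(331,343)),("press knob",(365.5,302),(288,302)),("pot rim",(267,304),(231,230)),("cup rim",(285,259),(283.5,215)),("spress",(315,299),(262,265)),("spot",(219,295),(222,206)),("slid",(176,317),(183,191))]:
    p,e=cross([ray(t,a),ray(s,b)]); print(n,p.round(1),np.round(e,1))
g=cv2.cvtColor(t["img"],cv2.COLOR_BGR2GRAY)
m=np.zeros_like(g); m[205:280,335:425]=(g[205:280,335:425]<75)
c=max(cv2.findContours(m,0,2)[0],key=cv2.contourArea); r=cv2.minAreaRect(c); bx=cv2.boxPoints(r)
P=np.array([onz(t,q,25)[:2] for q in bx]); print("scale",r,P.round(1).tolist(),P.mean(0))
big=cv2.resize(t["img"][205:335,150:430],None,fx=2.85,fy=2.85,interpolation=cv2.INTER_CUBIC); cv2.imwrite("pics/topcrop.png",big)
E
```

```text
lid knob [ 448.7 -255.4   37.6] [0.5 0.5]
press knob [ 427.  -147.3   54. ] [0.1 0.1]
pot rim [426.6 108.5  56.1] [1.2 1.2]
cup rim [536.5  60.6  83.9] [4.4 4.4]
spress [438.  -16.4  41.1] [0.2 0.2]
spot [453.6 234.8  39.4] [0.7 0.7]
slid [396.2 344.   45.3] [4.5 4.5]
scale ((379.5106201171875, 242.9496307373047), (56.60137939453125, 44.807281494140625), 11.888657569885254) [[543.1, -106.0], [663.2, -135.3], [627.8, -285.9], [508.4, -254.6]] [ 585.63648509 -195.44198568]
```

View pics/topcrop.png

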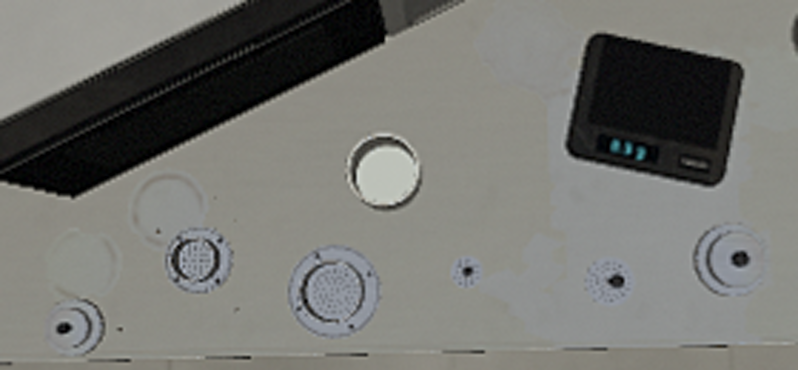

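The crop confirms the layout. The scale's display edge faces the robot and the scale is yawed about −13.7°. Next I move to where the wrist camera sees the parts, with tool y set to world y.

```bash
python3 -m pendant '[[0,0,0,0,0,-8.2,1],[0,0,0,0,0,-8.2,1],[0,0,0,0,0,-8.2,1],[-0.02,-0.055,0,0,0,0,1],[-0.02,-0.055,0,0,0,0,1],[-0.02,-0.055,0,0,0,0,1],[-0.02,-0.055,0,0,0,0,1],[-0.02,-0.055,0,0,0,0,1]]'
python3 -m pendant '[[-0.034,-0.055,0.01,0,0,0,1],[-0.034,-0.055,0.01,0,0,0,1],[-0.034,-0.055,0.01,0,0,0,1],[0,0,0,0,0,0,1],[0,0,0,0,0,0,1],[0,0,0,0,0,0,1],[0,0,0,0,0,0,1],[0,0,0,0,0,0,1]]'
python3 -c "
from h import *
snap('wrist','w1'); print(env.observe()['position'],env.observe()['eef_rot'])"
```

```text
time: 1.15
position: [328.7, 223.9, 231.3]
eef_rot: [-0.003, 3.141, 0.0]
force: [0.1, -0.1, 0.5]
finger_gap: 1.0
finger_force: 0.0
time: 2.15
position: [426.1, 68.9, 202.8]
eef_rot: [-0.005, 3.141, -0.0]
force: [-0.6, -0.6, -0.0]
finger_gap: 1.001
finger_force: 0.0
[426.11266806  68.72793503 202.81080878] [-4.48693915e-03  3.14118069e+00 -7.83557169e-05]
```

View pics/w1.png

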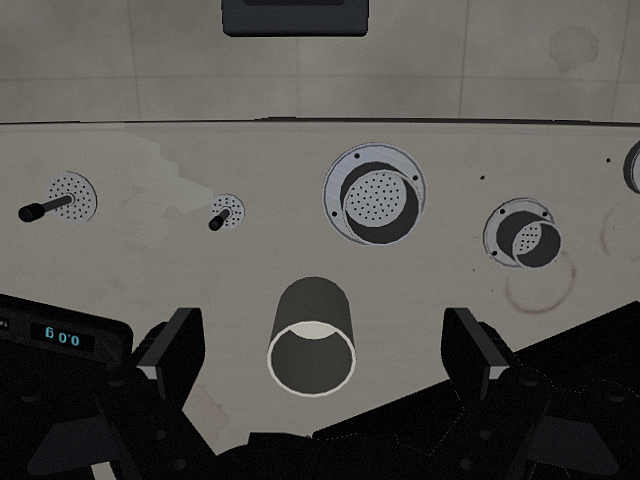

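The wrist view shows the cup rim at (312,358), the large pot at (376,195), the small press at (222,215) and the large press at (60,203). I'll take two more wrist positions for triangulation.

```bash
python3 -m pendant '[[0,-0.05,0,0,0,0,1],[0,-0.05,0,0,0,0,1],[0,0,0,0,0,0,1],[0,0,0,0,0,0,1],[0,0,0,0,0,0,1],[0,0,0,0,0,0,1],[0,0,0,0,0,0,1],[0,0,0,0,0,0,1]]'
python3 -c "
from h import *
snap('wrist','w2')"
python3 -m pendant '[[0.01,-0.05,0,0,0,0,1],[0.01,-0.05,0,0,0,0,1],[0,-0.05,0,0,0,0,1],[0,-0.05,0,0,0,0,1],[0,0,0,0,0,0,1],[0,0,0,0,0,0,1],[0,0,0,0,0,0,1],[0,0,0,0,0,0,1]]'
python3 -c "
from h import *
snap('wrist','w3')
a=load('w2')['img'];b=load('w3')['img'];cv2.imwrite('pics/w23.png',cv2.resize(np.vstack([a[:420],b[:420]]),None,fx=.71,fy=.71,interpolation=cv2.INTER_AREA))"
```

```text
time: 3.2
position: [426.4, -31.6, 202.6]
eef_rot: [-0.003, 3.142, 0.0]
force: [-0.2, 0.8, 0.4]
finger_gap: 1.003
finger_force: 0.0
time: 4.25
position: [406.9, -231.0, 202.9]
eef_rot: [-0.005, 3.141, -0.0]
force: [-0.8, -0.3, 0.1]
finger_gap: 1.004
finger_force: 0.0
```

View pics/w23.png

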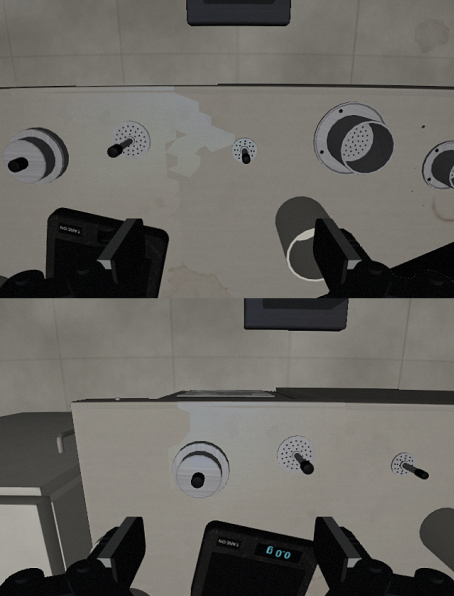

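w2 shows the lid knob at about (25,231) and the press knob at about (160,215). In w3 they are at about (279,256) and (432,237). Next I extract precise features.

```bash
python3 - <<'E'
from h import *
def blob(fn,uv,thr,r=30):
    f=load(fn); g=f["img"].max(2); m=(g<thr).astype(np.uint8)
    n,l,st,c=cv2.connectedComponentsWithStats(m)
    u,v=uv; best=None
    ys,xs=np.nonzero(m[v-12:v+13,max(u-12,0):u+13]); 
    if len(ys)==0: return None
    lab=np.bincount(l[v-12:v+13,max(u-12,0):u+13][ys,xs]).argmax()
    return c[lab].round(1),st[lab].tolist()
for fn,uv in [("w1",(32,212)),("w2",(160,215)),("w3",(432,237)),("w2",(25,231)),("w3",(279,256)),("top0",(365,302)),("scene0",(288,303)),("top0",(405,293)),("scene0",(331,344))]:
    print(fn,uv,[blob(fn,uv,t) for t in (25,35)])
f=load("w1"); im=f["img"].astype(int)
a=cv2.resize(f["img"][130:260,310:440],None,fx=3,fy=3,interpolation=cv2.INTER_CUBIC)
b=cv2.resize(f["img"][270:400,255:385],None,fx=3,fy=3,interpolation=cv2.INTER_CUBIC)
cv2.imwrite("pics/c1.png",np.hstack([a,b]))
br=(im[...,0]-im[...,2]); print("b-r saucer/counter",br[185,332],br[300,220], f["img"][358,270],f["img"][330,312])
# cup rim
m=np.zeros((480,640),np.uint8); m[310:405,258:368]=(f["img"].min(2)[310:405,258:368]>150)
pts=cv2.convexHull(cv2.findNonZero(m)); print("cup rim",cv2.fitEllipse(pts))
m=np.zeros((480,640),np.uint8); m[135:252,315:435]=(br[135:252,315:435]>4)
pts=cv2.convexHull(cv2.findNonZero(m)); print("saucer",cv2.fitEllipse(pts),m.sum())
E
```

```text
w1 (32, 212) [(array([ 31.4, 212. ]), [19, 203, 27, 19, 350]), (array([ 37.9, 209.6]), [19, 196, 52, 26, 487])]
w2 (160, 215) [(array([161.9, 212.1]), [151, 203, 22, 19, 258]), (array([162. , 211.9]), [151, 203, 27, 19, 299])]
w3 (432, 237) [(array([431.7, 237.8]), [423, 227, 19, 21, 226]), (array([431.6, 237.7]), [421, 227, 21, 21, 269])]
w2 (25, 231) [(array([ 25.3, 231.6]), [11, 222, 29, 20, 413]), (array([ 25.2, 231.6]), [11, 222, 29, 21, 431])]
w3 (279, 256) [(array([278.3, 256. ]), [269, 245, 19, 23, 256]), (array([278.2, 256.1]), [269, 245, 19, 23, 321])]
top0 (365, 302) [(array([367.5, 302.5]), [367, 302, 2, 2, 2]), (array([366.2, 302.7]), [364, 302, 5, 3, 6])]
scene0 (288, 303) [(array([287.5, 304. ]), [287, 302, 2, 5, 10]), (array([287.6, 303.9]), [286, 301, 4, 7, 22])]
top0 (405, 293) [(array([407.5, 294.5]), [407, 294, 2, 2, 2]), (array([409.6, 294.6]), [407, 294, 5, 3, 7])]
scene0 (331, 344) [(array([331. , 347.7]), [329, 346, 5, 5, 22]), (array([331. , 346.2]), [329, 342, 5, 9, 39])]
b-r saucer/counter 14 -12 [141 147 150] [163 172 174]
cup rim ((311.0908203125, 358.7070007324219), (75.23479461669922, 88.18253326416016), 91.99275207519531)
saucer ((374.0018310546875, 194.4462127685547), (103.39498138427734, 105.71812438964844), 41.415157318115234) 4520
```

View pics/c1.png

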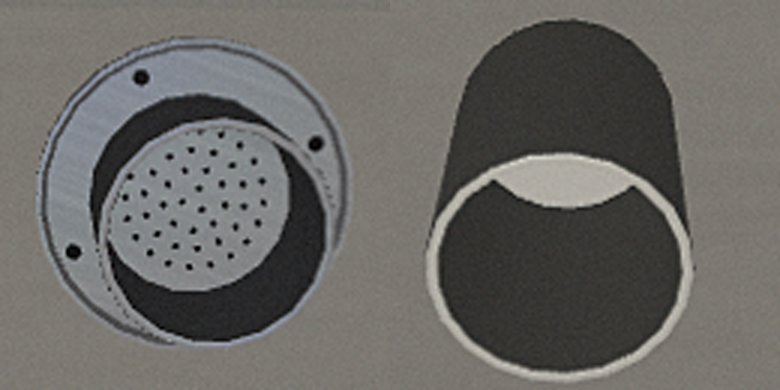

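The crop shows the pot rim centred at (381.8,207.2), its saucer at (375,193.8) and the cup rim at (311.3,359.0). Next I triangulate.

```bash
python3 - <<'E'
from h import *
w1,w2,w3,t,s=[load(x) for x in("w1","w2","w3","top0","scene0")]
def T(n,*a):
    p,e=cross([ray(f,u) for f,u in a]); print(n,p.round(1),np.round(e,1))
T("press knob 123",(w1,(31.4,212)),(w2,(161.9,212.1)),(w3,(431.7,237.8)))
T("press knob 23",(w2,(161.9,212.1)),(w3,(431.7,237.8)))
T("lid knob",(w2,(25.3,231.6)),(w3,(278.3,256)))
T("pot rim w12",(w1,(381.8,207.2)),(w2,(517,208.5)))
T("pot rim w1 scene",(w1,(381.8,207.2)),(s,(231,230)))
T("cup rim w1 top",(w1,(311.3,359)),(t,(285,259)))
T("cup rim w1 scene",(w1,(311.3,359)),(s,(283.5,215)))
T("cup rim w1 top scene",(w1,(311.3,359)),(t,(285,259)),(s,(283.5,215)))
print("pot rim z56",onz(w1,(381.8,207.2),56),"saucer z11.5",onz(w1,(375,193.8),11.5),"cup85",onz(w1,(311.3,359),85))
print("lid knob z44",onz(w3,(278.3,256),45),onz(w2,(25.3,231.6),45))
print("press z54",onz(w3,(431.7,237.8),54),onz(w2,(161.9,212.1),54))
E
```

```text
press knob 123 [ 422.9 -149.6   53.5] [0.2 0.1 0.1]
press knob 23 [ 423.  -149.6   53.4] [0. 0.]
lid knob [ 440.9 -265.3   44.2] [0.1 0.1]
pot rim w12 [419.7 112.2  51.9] [0.4 0.4]
pot rim w1 scene [422.5 111.4  53.9] [3.7 3.7]
cup rim w1 top [543.2  60.1  58.9] [0. 0.]
cup rim w1 scene [529.7  60.9  83.3] [2.4 2.4]
cup rim w1 top scene [534.9  61.2  80.2] [5.1 6.4 3.9]
pot rim z56 [418.31778359 111.58051293  56.        ] saucer z11.5 [417.4663044 112.0884933  11.5      ] cup85 [525.58935623  60.93041556  85.        ]
lid knob z44 [ 440.72657395 -265.24591381   45.        ] [ 440.63072311 -264.69322526   45.        ]
press z54 [ 422.79381159 -149.73704606   54.        ] [ 422.90382168 -149.33712014   54.        ]
```

The triangulated heights agree with the text. I'll look at the scale from closer, then at the cup.

```bash
python3 -m pendant '[[-0.038,0.012,0,0,0,0,1],[-0.038,0.012,0,0,0,0,1],[-0.038,0.012,0,0,0,0,1],[0,0,0,0,0,0,1],[0,0,0,0,0,0,1],[0,0,0,0,0,0,1],[0,0,0,0,0,0,1],[0,0,0,0,0,0,1]]'
python3 -c "
from h import *
snap('wrist','w4')"
python3 -m pendant '[[0,0.05,0,0,0,0,1],[0,0.05,0,0,0,0,1],[0,0.05,0,0,0,0,1],[0,0.05,0,0,0,0,1],[0,0.055,0.03,0,0,0,1],[0,0,0.03,0,0,0,1],[0,0,0,0,0,0,1],[0,0,0,0,0,0,1]]'
python3 -c "
from h import *
snap('wrist','w5')
a=load('w4')['img'];b=load('w5')['img'];cv2.imwrite('pics/w45.png',cv2.resize(np.vstack([a[:420],b[:420]]),None,fx=.71,fy=.71,interpolation=cv2.INTER_AREA))"
```

```text
time: 5.3
position: [520.4, -196.0, 202.9]
eef_rot: [-0.001, 3.141, -0.0]
force: [-0.2, 0.3, 0.1]
finger_gap: 1.002
finger_force: 0.0
time: 6.35
position: [520.8, 58.6, 143.7]
eef_rot: [-0.001, 3.141, -0.0]
force: [0.8, -0.4, 0.9]
finger_gap: 0.999
finger_force: 0.0
```

View pics/w45.png

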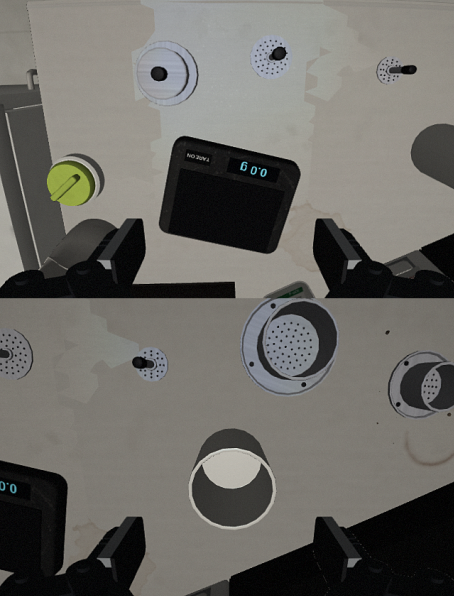

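w4 shows the whole scale, centred near (323,275) in full pixels. w5 shows the cup rim near (327,270).

```bash
python3 - <<'E'
from h import *
f=load("w4"); g=f["img"].max(2); m=np.zeros_like(g); m[180:368,215:430]=(g[180:368,215:430]<60)
m=cv2.morphologyEx(m,cv2.MORPH_CLOSE,np.ones((15,15),np.uint8))
c=max(cv2.findContours(m,0,2)[0],key=cv2.contourArea); 
P=np.array([onz(f,q[0].astype(float),24)[:2] for q in c],np.float32); r=cv2.minAreaRect(P); print("scale z24",r)
ang=np.radians(-13.7)
# plate: darker rect
for th in (25,32,40):
    m2=np.zeros_like(g); m2[180:368,215:430]=(g[180:368,215:430]<th); m2=cv2.morphologyEx(m2,cv2.MORPH_OPEN,np.ones((7,7),np.uint8))
    c=max(cv2.findContours(m2,0,2)[0],key=cv2.contourArea); P=np.array([onz(f,q[0].astype(float),27)[:2] for q in c],np.float32); print("plate",th,cv2.minAreaRect(P))
f=load("w5"); h=f["img"].min(2)
for th in (130,150,165):
    m=np.zeros_like(h); m[200:335,255:400]=(h[200:335,255:400]>th)
    n,l,st,ce=cv2.connectedComponentsWithStats(m); k=1+st[1:,4].argmax()
    m=(l==k).astype(np.uint8); pts=cv2.convexHull(cv2.findNonZero(m)); e=cv2.fitEllipse(pts); print("cup",th,st[k],e,onz(f,e[0],85))
e1=load("w1"); print(cross([ray(e1,(311.3,359)),ray(f,e[0])]))
E
```

```text
scale z24 ((582.615478515625, -197.49851989746094), (150.44638061523438, 125.63782501220703), 76.72050476074219)
plate 25 ((599.729736328125, -200.42727661132812), (126.91127014160156, 86.86815643310547), 76.61311340332031)
plate 32 ((582.0390014648438, -194.696533203125), (142.95603942871094, 124.0234603881836), 76.68820190429688)
plate 40 ((581.2621459960938, -197.4954376220703), (148.7739715576172, 124.29656982421875), 76.61701965332031)
cup 130 [ 265  211  125  116 4855] ((326.7095947265625, 268.2892761230469), (115.34503173828125, 123.7174072265625), 88.7900390625) [525.30306948  60.74467825  85.        ]
cup 150 [ 266  211  123  115 4686] ((326.6286315917969, 268.0498962402344), (114.6501235961914, 123.1155776977539), 88.53136444091797) [525.16837937  60.70179304  85.        ]
cup 165 [ 266  211  123  114 4366] ((326.4975891113281, 267.7048645019531), (113.7741470336914, 122.68907928466797), 86.12092590332031) [524.97433612  60.63249517  85.        ]
(array([524.22032963,  60.8003082 ,  86.9792133 ]), [np.float64(0.1912122541189556), np.float64(0.19121225411898576)])
```

Plate centre is about (598.5,−200.3) and the cup is at (525.2,60.7). Now I grasp the cup.

```bash
python3 -m pendant '[[-0.0044,0.0021,0.02,0,0,0,1],[0,0,0.03,0,0,0,1],[0,0,0.03,0,0,0,1],[0,0,0.02,0,0,0,1],[0,0,0.012,0,0,0,1],[0,0,0,0,0,0,1],[0,0,0,0,0,0,1],[0,0,0,0,0,0,1]]'
python3 -m pendant '[[0,0,0,0,0,0,-1],[0,0,0,0,0,0,-1],[0,0,0,0,0,0,-1],[0,0,0,0,0,0,-1],[0,0,0,0,0,0,-1],[0,0,0,0,0,0,-1],[0,0,0,0,0,0,-1],[0,0,0,0,0,0,-1]]'
```

```text
time: 7.4
position: [525.3, 61.2, 31.6]
eef_rot: [-0.002, 3.14, -0.0]
force: [-0.1, -0.3, -0.5]
finger_gap: 0.999
finger_force: 0.0
time: 8.4
position: [525.0, 61.2, 31.7]
eef_rot: [-0.003, 3.14, -0.0]
force: [-2.6, -0.7, 8.6]
finger_gap: 0.771
finger_force: 65.4
```

The cup is gripped at 65.5 mm. Next I lift it and carry it over the plate.

```bash
python3 -m pendant '[[0,0,-0.02,0,0,0,-1],[0,0,-0.03,0,0,0,-1],[0,0,-0.02,0,0,0,-1],[-0.0145,-0.05,0,0,0,0,-1],[-0.0145,-0.05,0,0,0,0,-1],[-0.0145,-0.05,0,0,0,0,-1],[-0.0145,-0.05,0,0,0,0,-1],[-0.0145,-0.05,0,0,0,0,-1]]'
python3 -m pendant '[[-0.001,-0.0115,0,0,0,0,-1],[0,0,0,0,0,0,-1],[0,0,0.02,0,0,0,-1],[0,0,0.012,0,0,0,-1],[0,0,0,0,0,0,-1],[0,0,0,0,0,0,-1],[0,0,0,0,0,0,-1],[0,0,0,0,0,0,-1]]'
python3 -c "
from h import *
f=snap('wrist','w6'); h=f['img'].min(2); m=(h>140).astype(np.uint8); m[:200]=0;m[:,:240]=0;m[:,400:]=0
cs=cv2.findContours(m,0,2)[0]; c=max(cs,key=len); e=cv2.fitEllipse(cv2.convexHull(c)); print(e); print(onz(f,e[0],121))"
```

```text
time: 9.4
position: [597.7, -190.1, 100.4]
eef_rot: [0.003, -3.141, -0.001]
force: [0.9, 0.8, -3.2]
finger_gap: 0.771
finger_force: 67.8
time: 10.4
position: [598.8, -200.2, 69.1]
eef_rot: [-0.002, 3.141, -0.0]
force: [0.1, 0.4, -3.3]
finger_gap: 0.77
finger_force: 68.1
((319.4299011230469, 327.9728698730469), (45.192684173583984, 159.03065490722656), 87.83001708984375)
[ 575.04902929 -201.0493952   121.        ]
```

```bash
python3 -m pendant '[[0,0,0.005,0,0,0,-1],[0,0,0.003,0,0,0,-1],[0,0,0.001,0,0,0,-1],[0,0,0.001,0,0,0,-1],[0,0,0.001,0,0,0,-1],[0,0,0,0,0,0,-1],[0,0,0,0,0,0,-1],[0,0,0,0,0,0,-1]]'
```

```text
time: 11.45
position: [598.5, -200.1, 59.0]
eef_rot: [-0.002, 3.141, -0.001]
force: [-4.7, 0.9, 8.7]
finger_gap: 0.77
finger_force: 68.9
```

Contact is felt (+12 N). I release, rise and look.

```bash
python3 -m pendant '[[0,0,0,0,0,0,1],[0,0,0,0,0,0,1],[0,0,0,0,0,0,1],[0,0,0,0,0,0,1],[0,0,0,0,0,0,1],[0,0,0,0,0,0,1],[0,0,-0.02,0,0,0,1],[0,0,-0.03,0,0,0,1]]'
python3 -m pendant '[[0.02,0,-0.04,0,0,0,1],[0.02,0,-0.05,0,0,0,1],[0.02,0,-0.01,0,0,0,1],[0,0,0,0,0,0,1],[0,0,0,0,0,0,1],[0,0,0,0,0,0,1],[0,0,0,0,0,0,1],[0,0,0,0,0,0,1]]'
python3 -c "
from h import *
f=snap('wrist','w7'); h=f['img'].min(2); m=(h>140).astype(np.uint8); m[:150]=0;m[:,:220]=0;m[:,420:]=0
m2=np.zeros_like(m)
for c in cv2.findContours(m,0,2)[0]:
    if len(c)>60: e=cv2.fitEllipse(cv2.convexHull(c)); print(len(c),e,onz(f,e[0],112))
snap('scene','s7');a=cv2.resize(load('s7')['img'][180:380,220:460],(480,400));b=cv2.resize(f['img'],(533,400));cv2.imwrite('pics/v7.png',cv2.resize(np.hstack([a,b]),(800,316)))"
```

```text
time: 12.45
position: [598.1, -199.9, 107.4]
eef_rot: [0.002, -3.14, -0.001]
force: [0.6, -0.6, -0.0]
finger_gap: 1.0
finger_force: 0.0
time: 13.45
position: [538.7, -200.2, 207.2]
eef_rot: [0.003, -3.141, -0.001]
force: [-0.9, 0.8, 0.6]
finger_gap: 1.002
finger_force: 0.0
693 ((319.9633483886719, 265.4175720214844), (263.9607238769531, 349.2457580566406), 179.73114013671875) [ 555.71131158 -201.72576232  112.        ]
```

View pics/v7.png

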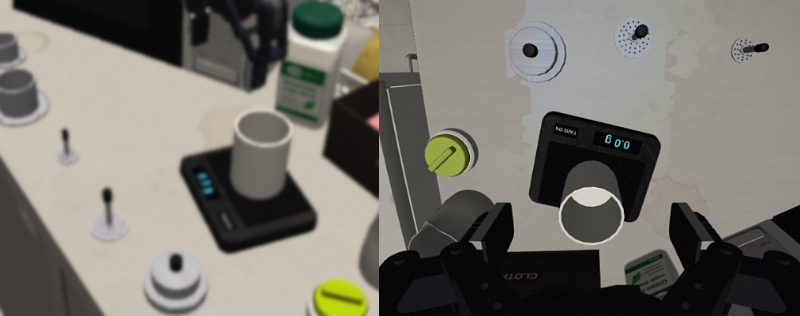

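The cup stands on the plate, with its rim near (322,327) in the wrist frame. Now I fit it precisely.

```bash
python3 - <<'E'
from h import *
f=load("w7"); h=f['img'].min(2)
for th in (120,140,160):
    m=np.zeros_like(h); m[265:385,262:385]=h[265:385,262:385]>th
    n,l,st,ce=cv2.connectedComponentsWithStats(m)
    for k in range(1,n):
        if st[k,4]>300:
            e=cv2.fitEllipse(cv2.convexHull(cv2.findNonZero((l==k).astype(np.uint8)))); print(th,st[k],np.round(e[0],1),np.round(e[1],1),onz(f,e[0],112))
g=f["img"].max(2); m=np.zeros_like(g); m[160:345,225:430]=(g[160:345,225:430]<60)|((g[160:345,225:430]>90)&(0>1))
E
```

```text
120 [ 262  284  123  101 5365] [319.7 341.6] [112.6 144.1] [ 609.49013873 -201.91299526  112.        ]
140 [ 262  284  123  101 4357] [319.9 341.7] [112.7 143.7] [ 609.54793692 -201.7911267   112.        ]
160 [ 273  284  100   89 2130] [322.1 327.9] [88.2 99.8] [ 599.21855143 -200.32889379  112.        ]
```

The cup is at (599.2,−200.3). Next I go above the pot.

```bash
python3 -m pendant '[[0.02,0.052,0,0,0,0,1],[0.02,0.052,0,0,0,0,1],[0.02,0.052,0,0,0,0,1],[0.02,0.052,0,0,0,0,1],[0.02,0.052,0,0,0,0,1],[0.02,0.052,0.03,0,0,0,1],[0,0,0.037,0,0,0,1],[0,0,0,0,0,0,1]]'
python3 -m pendant '[[0,0,0,0,0,0,1],[0,0,0,0,0,0,1],[0,0,0,0,0,0,1],[0,0,0,0,0,0,1],[0,0,0,0,0,0,1],[0,0,0,0,0,0,1],[0,0,0,0,0,0,1],[0,0,0,0,0,0,1]]'
python3 - <<'E'
from h import *
f=snap('wrist','w8'); im=f["img"].astype(int); br=im[...,0]-im[...,2]
m=np.zeros((480,640),np.uint8); m[150:360,220:420]=(br[150:360,220:420]>2)
m=cv2.morphologyEx(m,cv2.MORPH_OPEN,np.ones((2,2),np.uint8))
n,l,st,ce=cv2.connectedComponentsWithStats(m)
for k in range(1,n):
    if st[k,4]>200: print(st[k])
cv2.imwrite("pics/w8c.png",np.hstack([cv2.resize(f["img"][150:360,220:420],None,fx=2,fy=2),cv2.cvtColor(cv2.resize(m[150:360,220:420]*255,None,fx=1.9,fy=2),cv2.COLOR_GRAY2BGR)]))
E
```

```text
time: 14.55
position: [416.8, 111.4, 139.7]
eef_rot: [0.005, -3.138, 0.0]
force: [0.1, -0.3, 0.5]
finger_gap: 0.999
finger_force: 0.0
time: 15.55
position: [418.3, 111.0, 141.1]
eef_rot: [0.003, -3.142, 0.0]
force: [-0.2, 0.8, -0.0]
finger_gap: 1.002
finger_force: 0.0
[ 264  163  124   69 3143]
[ 288  200   75   45 2031]
```

View pics/w8c.png

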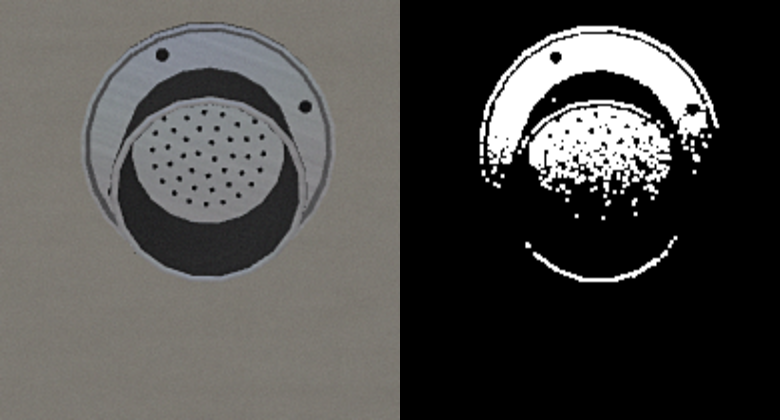

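The pot rim spans x 109–307 and y 97–280 in the 2x crop, so its centre is at (324,244.2).

```bash
python3 - <<'E'
from h import *
f=load("w8"); print(onz(f,(324,244.2),56), cross([ray(f,(324,244.2)),ray(load("w1"),(381.8,207.2))]), onz(f,(324,150+97/2),56),onz(f,(324,150+280/2),56))
E
```

```text
[418.2149533  111.79896773  56.        ] (array([418.65634428, 111.79565738,  54.62209256]), [np.float64(0.017613507290792058), np.float64(0.01761350729074577)]) [391.13959379 111.73560865  56.        ] [447.31448547 111.86834815  56.        ]
```

```bash
python3 -m pendant '[[-0.0005,0.0008,0.03,0,0,0,1],[0,0,0.03,0,0,0,1],[0,0,0.03,0,0,0,1],[0,0,0.02,0,0,0,1],[0,0,0.01,0,0,0,1],[0,0,0,0,0,0,1],[0,0,0,0,0,0,1],[0,0,0,0,0,0,-1]]'
python3 -m pendant '[[0,0,0,0,0,0,-1],[0,0,0,0,0,0,-1],[0,0,0,0,0,0,-1],[0,0,0,0,0,0,-1],[0,0,0,0,0,0,-1],[0,0,0,0,0,0,-1],[0,0,0,0,0,0,-1],[0,0,0,0,0,0,-1]]'
```

```text
time: 16.6
position: [419.3, 111.8, 21.7]
eef_rot: [-0.002, 3.14, 0.0]
force: [0.9, 0.0, 0.3]
finger_gap: 0.82
finger_force: 0.0
time: 17.6
position: [419.3, 111.8, 21.9]
eef_rot: [-0.002, 3.14, 0.0]
force: [-1.9, 0.2, 8.3]
finger_gap: 0.653
finger_force: 62.9
```

The pot is gripped. Next I lift it and carry it over the cup.

```bash
python3 -m pendant '[[0,0,-0.02,0,0,0,-1],[0,0,-0.045,0,0,0,-1],[0,0,-0.045,0,0,0,-1],[0,0,-0.045,0,0,0,-1],[-0.015,-0.026,0,0,0,0,-1],[-0.03,-0.052,0,0,0,0,-1],[-0.03,-0.052,0,0,0,0,-1],[-0.03,-0.052,0,0,0,0,-1]]'
python3 -m pendant '[[-0.03,-0.052,0,0,0,0,-1],[-0.03,-0.052,0,0,0,0,-1],[-0.015,-0.026,0,0,0,0,-1],[0,0,0,0,0,0,-1],[0,0,0,0,0,0,-1],[0,0,0,0,0,0,-1],[0,0,0,0,0,0,-1],[0,0,0,0,0,0,-1]]'
python3 - <<'E'
from h import *
f=snap('wrist','w9');s=snap('scene','s9')
a=cv2.resize(s['img'][130:330,230:470],(480,400));b=cv2.resize(f['img'],(533,400));cv2.imwrite('pics/v9.png',cv2.resize(np.hstack([a,b]),(800,316)))
E
```

```text
time: 18.6
position: [524.8, -71.8, 176.3]
eef_rot: [-0.003, 3.141, 0.0]
force: [2.3, 0.4, -1.9]
finger_gap: 0.653
finger_force: 64.3
time: 19.6
position: [599.2, -199.5, 176.4]
eef_rot: [-0.003, 3.141, -0.0]
force: [-0.2, 0.5, -1.1]
finger_gap: 0.652
finger_force: 64.3
```

View pics/v9.png

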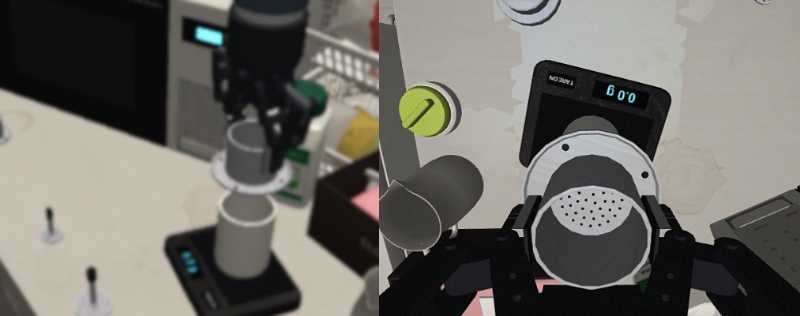

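The pot is held level above the cup, with its rim spanning about (244–396, 290–437) in w9. I'll check the offset before lowering.

```bash
python3 - <<'E'
from h import *
f=load("w9"); g=cv2.cvtColor(f["img"],cv2.COLOR_BGR2GRAY).astype(int)
print("col320 rows280-300",g[280:302,321].tolist()); print("rows 425-450",g[424:452,321].tolist())
z=210.5
# rim in w8 same pipeline for calibrating: near/far edges
for v in (290,437): print(onz(f,(321,v),z))
E
```

```text
col320 rows280-300 [51, 68, 162, 205, 199, 184, 180, 174, 173, 184, 182, 182, 186, 187, 180, 186, 179, 178, 175, 172, 179, 175]
rows 425-450 [60, 59, 59, 64, 61, 56, 61, 58, 53, 64, 105, 181, 182, 178, 186, 155, 16, 4, 6, 11, 15, 20, 9, 14, 4, 5, 11, 15]
[ 573.43711659 -200.00074139  210.5       ]
[ 626.49767842 -199.96871612  210.5       ]
```

The pot is at (598.9,−200.0), within 0.5 mm of the cup axis. Now I lower it.

```bash
python3 -m pendant '[[0,0,0.02,0,0,0,-1],[0,0,0.015,0,0,0,-1],[0,0,0.004,0,0,0,-1],[0,0,0.003,0,0,0,-1],[0,0,0.002,0,0,0,-1],[0,0,0.002,0,0,0,-1],[0,0,0,0,0,0,-1],[0,0,0,0,0,0,-1]]'
```

```text
time: 20.7
position: [599.4, -200.0, 130.2]
eef_rot: [-0.002, 3.141, -0.0]
force: [0.1, -0.1, -1.6]
finger_gap: 0.651
finger_force: 64.3
```

```bash
python3 -m pendant '[[0,0,0.001,0,0,0,-1],[0,0,0.001,0,0,0,-1],[0,0,0.001,0,0,0,-1],[0,0,0,0,0,0,-1],[0,0,0,0,0,0,-1],[0,0,0,0,0,0,-1],[0,0,0,0,0,0,-1],[0,0,0,0,0,0,-1]]'
```

```text
time: 21.7
position: [599.4, -200.0, 127.3]
eef_rot: [-0.003, 3.141, -0.0]
force: [-0.8, 0.3, 4.0]
finger_gap: 0.653
finger_force: 64.6
```

Contact at the expected height, so the collar is in. I release, rise, and view from two heights.

```bash
python3 -m pendant '[[0,0,0,0,0,0,1],[0,0,0,0,0,0,1],[0,0,0,0,0,0,1],[0,0,0,0,0,0,1],[0,0,0,0,0,0,1],[0,0,0,0,0,0,1],[0,0,-0.02,0,0,0,1],[0,0,-0.03,0,0,0,1]]'
python3 -m pendant '[[0.02,0,-0.04,0,0,0,1],[0.02,0,-0.05,0,0,0,1],[0.02,0,-0.01,0,0,0,1],[0,0,0,0,0,0,1],[0,0,0,0,0,0,1],[0,0,0,0,0,0,1],[0,0,0,0,0,0,1],[0,0,0,0,0,0,1]]'
python3 - <<'E'
from h import *
f=snap('wrist','w10');s=snap('scene','s10')
a=cv2.resize(s['img'][130:330,230:470],(480,400));b=cv2.resize(f['img'],(533,400));cv2.imwrite('pics/v10.png',cv2.resize(np.hstack([a,b]),(800,316)))
E
```

```text
time: 22.7
position: [598.9, -199.8, 176.8]
eef_rot: [0.002, -3.14, -0.001]
force: [0.2, -0.9, 0.3]
finger_gap: 0.999
finger_force: 0.0
time: 23.7
position: [539.5, -200.0, 276.5]
eef_rot: [0.003, -3.141, -0.001]
force: [1.3, -0.3, -0.2]
finger_gap: 0.998
finger_force: 0.0
```

View pics/v10.png

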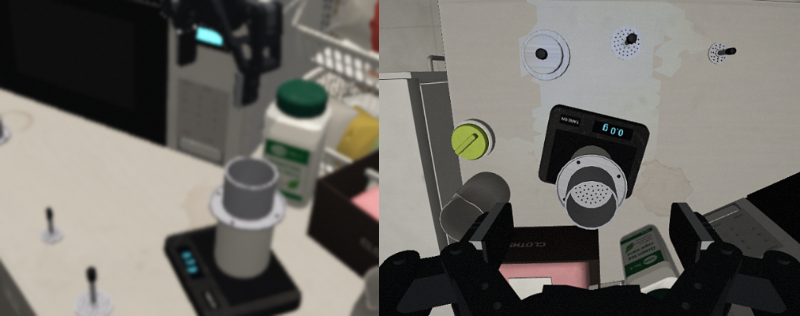

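The pot sits level on the cup, with its rim centred near (321,312) in the wrist view. I'll refine this, then move to the press.

```bash
python3 - <<'E'
from h import *
f=load("w10"); g=cv2.cvtColor(f["img"],cv2.COLOR_BGR2GRAY).astype(int)
print("col321 268-290",g[266:292,321].tolist()); print("335-360",g[336:362,321].tolist())
print("row 318 left 275-295",g[320,272:298].tolist()); print("right 345-370",g[320,345:372].tolist())
for v in (277,348): print(v,onz(f,(321,v),161))
for u in (281,362): print(u,onz(f,(u,313),161))
E
python3 -m pendant '[[0.015,0.01,0,0,0,0,0],[0.03,0.01,0,0,0,0,0],[0.03,0.01,0,0,0,0,0],[0.03,0.01,0,0,0,0,0],[0.01,0.01,0.04,0,0,0,0],[0,0,0.05,0,0,0,0],[0,0,0.05,0,0,0,0],[0,0,0.02,0,0,0,0]]'
```

```text
col321 268-290 [53, 52, 45, 55, 55, 50, 54, 47, 32, 176, 180, 155, 163, 162, 164, 165, 161, 163, 162, 158, 163, 166, 166, 166, 161, 159]
335-360 [52, 53, 48, 51, 55, 47, 51, 56, 46, 87, 166, 177, 132, 0, 5, 9, 0, 9, 14, 2, 4, 13, 12, 0, 16, 7]
row 318 left 275-295 [157, 158, 160, 154, 156, 156, 159, 154, 154, 157, 158, 153, 162, 171, 62, 40, 42, 46, 47, 47, 46, 45, 48, 45, 45, 42]
right 345-370 [51, 50, 52, 51, 56, 54, 49, 51, 54, 54, 45, 50, 44, 49, 117, 166, 156, 150, 155, 153, 153, 155, 157, 158, 153, 153, 155]
277 [ 572.81416154 -200.98774645  161.        ]
348 [ 628.04131277 -200.9759871   161.        ]
281 [ 600.02109028 -228.88258432  161.        ]
362 [ 599.9588382  -172.38227792  161.        ]
time: 24.8
position: [423.0, -149.5, 114.7]
eef_rot: [0.002, -3.139, -0.002]
force: [0.5, 0.6, 1.0]
finger_gap: 0.501
finger_force: 0.0
```

The pot is at (599.6,−200.1). Next I check the press knob from close by.

```bash
python3 - <<'E'
from h import *
f=snap('wrist','w11'); g=f["img"].max(2); m=(g<30).astype(np.uint8); m[:100]=0
n,l,st,ce=cv2.connectedComponentsWithStats(m)
for k in range(1,n):
    if 150<st[k,4]<4000 and 200<ce[k][0]<440: print(st[k],ce[k].round(1),onz(f,ce[k],54),onz(f,ce[k],58))
print(env.observe()["position"]); cv2.imwrite("pics/v11.png",f["img"])
E
```

```text
[311 245  24  29 499] [322.4 259.2] [ 422.95365077 -149.52060912   54.        ] [ 421.47526366 -149.52806576   58.        ]
[ 422.63715853 -149.30275928  113.45775269]
```

View pics/v11.png

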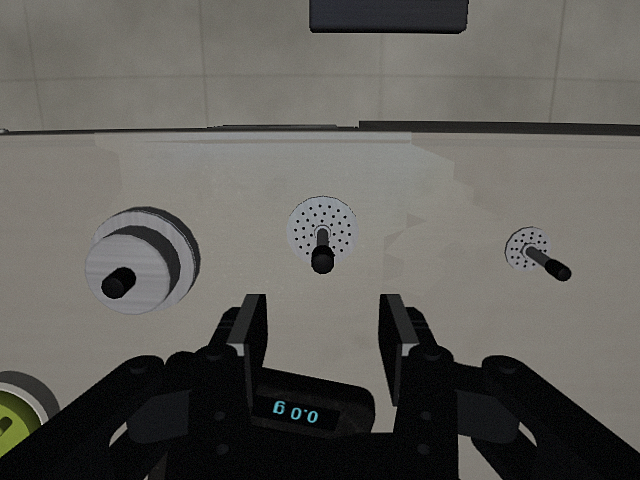

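The press stands upright under the open fingers, with its knob at (322,259) and disc at (322,229). I descend and grasp.

```bash
python3 -c "
from h import *
print(onz(load('w11'),(322,229),4))"
python3 -m pendant '[[0,0,0.02,0,0,0,0],[0,0,0.02,0,0,0,0],[0,0,0.02,0,0,0,0],[0,0,0.0105,0,0,0,0],[0,0,0,0,0,0,0],[0,0,0,0,0,0,-1],[0,0,0,0,0,0,-1],[0,0,0,0,0,0,-1]]'
python3 -m pendant '[[0,0,0,0,0,0,-1],[0,0,0,0,0,0,-1],[0,0,0,0,0,0,-1],[0,0,-0.01,0,0,0,-1],[0,0,-0.02,0,0,0,-1],[0,0,0,0,0,0,-1],[0,0,0,0,0,0,-1],[0,0,0,0,0,0,-1]]'
```

```text
[ 420.85238592 -149.68362626    4.        ]
time: 25.85
position: [424.7, -150.4, 47.3]
eef_rot: [-0.003, 3.14, -0.001]
force: [-0.5, 0.9, 6.3]
finger_gap: 0.109
finger_force: 58.7
time: 26.85
position: [423.9, -150.1, 76.0]
eef_rot: [0.002, -3.141, -0.001]
force: [-0.1, -0.1, -1.1]
finger_gap: 0.103
finger_force: 58.5
```

The press is gripped by its knob. I lift it high, move over the pot and check.

```bash
python3 -m pendant '[[0,0,-0.03,0,0,0,-1],[0,0,-0.045,0,0,0,-1],[0,0,-0.045,0,0,0,-1],[0,0,-0.036,0,0,0,-1],[-0.03,-0.01,0,0,0,0,-1],[-0.03,-0.01,0,0,0,0,-1],[-0.03,-0.01,0,0,0,0,-1],[-0.03,-0.01,0,0,0,0,-1]]'
python3 -m pendant '[[-0.03,-0.01,0,0,0,0,-1],[-0.025,0,0,0,0,0,-1],[0,0,0,0,0,0,-1],[0,0,0,0,0,0,-1],[0,0,0,0,0,0,-1],[0,0,0,0,0,0,-1],[0,0,0,0,0,0,-1],[0,0,0,0,0,0,-1]]'
python3 - <<'E'
from h import *
f=snap('wrist','w12');s=snap('scene','s12'); print(env.observe()["position"])
a=cv2.resize(s['img'][100:260,260:420],(400,400));b=f['img'][180:440,190:450];cv2.imwrite('pics/v12.png',np.hstack([a,cv2.resize(b,(400,400))]))
E
```

```text
time: 27.85
position: [545.2, -190.3, 231.8]
eef_rot: [0.002, -3.141, -0.001]
force: [-0.3, -1.0, 0.7]
finger_gap: 0.107
finger_force: 58.6
time: 28.85
position: [599.2, -200.0, 232.7]
eef_rot: [-0.002, 3.141, -0.0]
force: [0.1, -1.5, -1.0]
finger_gap: 0.104
finger_force: 58.6
[ 599.30402224 -199.99857501  232.65849025]
```

View pics/v12.png

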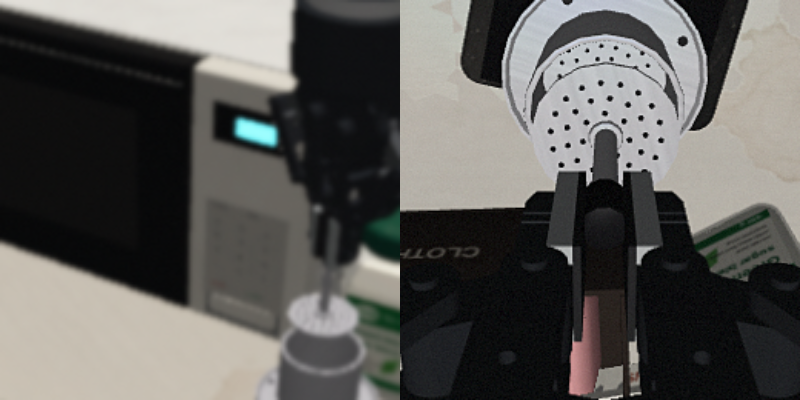

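The disc hangs level above the pot; its near edge is at about row 220 and its centre column at about 322. I'll work out its offset.

```bash
python3 - <<'E'
from h import *
f=load("w12"); g=cv2.cvtColor(f["img"],cv2.COLOR_BGR2GRAY).astype(int)
print(g[205:235,322].tolist())
r=265; print("L",g[r,265:290].tolist()); print("R",g[r,355:385].tolist())
for v in (220,): print(onz(f,(322,v),190.3))
# widest-row method: bright mask
for uv in ((275,258),(370,258),(324,271)): print(uv,onz(f,uv,190.3))
s=load("s12"); cv2.imwrite("pics/v12b.png",cv2.resize(s['img'][160:280,330:450],(600,600),interpolation=cv2.INTER_CUBIC))
E
```

```text
[180, 141, 199, 205, 146, 158, 201, 197, 192, 196, 192, 193, 192, 195, 205, 121, 74, 206, 197, 192, 190, 192, 192, 190, 188, 186, 194, 212, 99, 162]
L [177, 174, 172, 181, 194, 199, 155, 104, 148, 189, 193, 188, 188, 188, 192, 189, 185, 181, 182, 194, 204, 38, 1, 5, 0]
R [189, 192, 187, 186, 185, 182, 181, 182, 182, 185, 182, 185, 182, 183, 179, 180, 181, 127, 118, 180, 193, 193, 189, 197, 204, 202, 204, 200, 195, 190]
[ 573.15964079 -200.31472947  190.3       ]
(275, 258) [ 591.96792109 -222.7657138   190.3       ]
(370, 258) [ 591.9186253  -177.35755618  190.3       ]
(324, 271) [ 598.61444871 -199.33046845  190.3       ]
```

View pics/v12b.png

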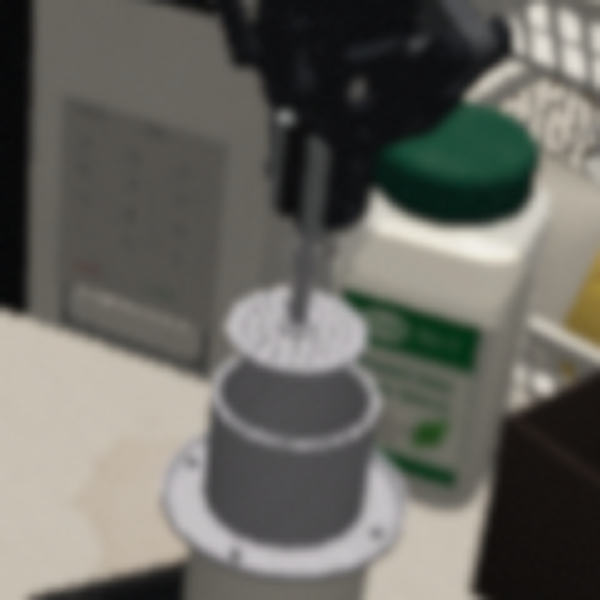

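The disc centre is slightly short in x. I'll cross-check it against the rim in the scene view, with the disc at (389.6,225.6) and the rim at (389.4,240.4).

```bash
python3 - <<'E'
from h import *
s=load("s12"); a=onz(s,(389.6,225.6),190.3); b=onz(s,(389.4,240.4),161); print(a,b,a-b)
E
python3 -m pendant '[[-0.0018,0,0.02,0,0,0,-1],[0,0,0.02,0,0,0,-1],[0,0,0.004,0,0,0,-1],[0,0,0.004,0,0,0,-1],[0,0,0,0,0,0,-1],[0,0,0,0,0,0,-1],[0,0,0,0,0,0,-1],[0,0,0,0,0,0,-1]]'
```

```text
[ 599.40475259 -201.73611512  190.3       ] [ 599.69215909 -205.2370445   161.        ] [-0.2874065   3.50092938 29.3       ]
time: 29.95
position: [601.2, -200.0, 184.8]
eef_rot: [-0.002, 3.141, -0.0]
force: [0.7, 0.0, -0.8]
finger_gap: 0.103
finger_force: 58.6
```

The disc is already inside the pot without force. I continue down to the floor.

```bash
python3 -m pendant '[[0,0,0.01,0,0,0,-1],[0,0,0.006,0,0,0,-1],[0,0,0.003,0,0,0,-1],[0,0,0.001,0,0,0,-1],[0,0,0.001,0,0,0,-1],[0,0,0,0,0,0,-1],[0,0,0,0,0,0,-1],[0,0,0,0,0,0,-1]]'
```

```text
time: 30.95
position: [601.2, -200.0, 163.7]
eef_rot: [-0.002, 3.141, -0.0]
force: [0.3, -0.1, 0.8]
finger_gap: 0.105
finger_force: 58.7
```

```bash
python3 -m pendant '[[0,0,0.0007,0,0,0,-1],[0,0,0.0007,0,0,0,-1],[0,0,0,0,0,0,-1],[0,0,0,0,0,0,-1],[0,0,0,0,0,0,-1],[0,0,0,0,0,0,-1],[0,0,0,0,0,0,-1],[0,0,0,0,0,0,-1]]'
```

```text
time: 31.95
position: [601.5, -200.0, 163.6]
eef_rot: [-0.003, 3.14, -0.001]
force: [-1.1, 1.1, 9.4]
finger_gap: 0.111
finger_force: 59.6
```

The press is on the floor. I release it a little, rise and look.

```bash
python3 -m pendant '[[0,0,0,0,0,0,-0.5],[0,0,0,0,0,0,-0.5],[0,0,0,0,0,0,-0.5],[0,0,-0.005,0,0,0,-0.5],[0,0,-0.02,0,0,0,-0.5],[0,0,-0.03,0,0,0,-0.5],[0.01,0,-0.05,0,0,0,0],[0.03,0,-0.05,0,0,0,0]]'
python3 -m pendant '[[0.03,0,0,0,0,0,0],[0,0,0,0,0,0,0],[0,0,0,0,0,0,0],[0,0,0,0,0,0,0],[0,0,0,0,0,0,0],[0,0,0,0,0,0,0],[0,0,0,0,0,0,0],[0,0,0,0,0,0,0]]'
python3 - <<'E'
from h import *
f=snap('wrist','w13');s=snap('scene','s13'); print(env.observe()["position"])
a=cv2.resize(s['img'][160:310,320:470],(400,400),interpolation=cv2.INTER_CUBIC);b=f['img'][200:400,220:420];cv2.imwrite('pics/v13.png',np.hstack([a,cv2.resize(b,(400,400),interpolation=cv2.INTER_CUBIC)]))
E
```

```text
time: 32.95
position: [561.2, -200.0, 318.1]
eef_rot: [0.003, -3.141, -0.001]
force: [0.1, -0.6, 0.3]
finger_gap: 0.503
finger_force: 0.0
time: 33.95
position: [531.2, -200.1, 317.1]
eef_rot: [0.003, -3.142, -0.0]
force: [-0.1, 0.0, -0.5]
finger_gap: 0.5
finger_force: 0.0
[ 531.14543096 -200.0907801   317.20098444]
```

View pics/v13.png

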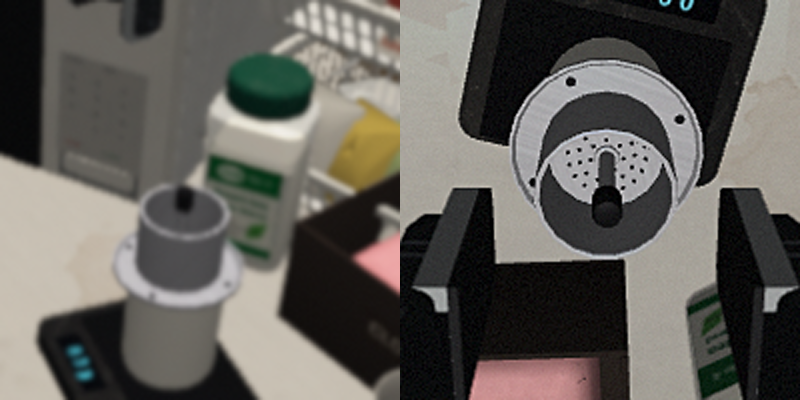

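The press stands centred in the pot, with the rim at (322.5,296) and the knob at (323,303). Next I move above the lid.

```bash
python3 - <<'E'
from h import *
f=load("w13"); print(onz(f,(322.5,296),161),onz(f,(322.5,264),161),onz(f,(322.5,328),161),"knob",onz(f,(323,303),170))
E
python3 -m pendant '[[0.03,-0.02,0,0,0,0,0],[0.03,-0.02,0,0,0,0,0],[0.03,-0.025,0.05,0,0,0,0],[0,0,0.06,0,0,0,0],[0,0,0.06,0,0,0,0],[0,0,0.03,0,0,0,0],[0,0,0,0,0,0,0],[0,0,0,0,0,0,0]]'
python3 - <<'E'
from h import *
print(env.observe()["position"]); f=snap('wrist','w14'); g=f["img"].max(2); m=(g<30).astype(np.uint8); m[:100]=0
n,l,st,ce=cv2.connectedComponentsWithStats(m)
for k in range(1,n):
    if 150<st[k,4]<4000 and 200<ce[k][0]<440: print(st[k],ce[k].round(1),onz(f,ce[k],45))
im=f["img"].astype(int); g=im.min(2)
m=np.zeros((480,640),np.uint8); m[150:330,210:430]=(im[...,0]-im[...,2]>4)[150:330,210:430]; print(cv2.boundingRect(m))
cv2.imwrite("pics/v14.png",f["img"][150:350,200:440])
E
```

```text
[ 598.04335756 -199.99326229  161.        ] [ 570.79665932 -200.02789804  161.        ] [ 626.81157858 -199.9566729   161.        ] knob [ 599.71901564 -199.60540193  170.        ]
time: 35.05
position: [442.3, -265.4, 119.4]
eef_rot: [-0.003, 3.14, -0.002]
force: [0.2, -0.2, 0.4]
finger_gap: 0.499
finger_force: 0.0
[ 442.33871304 -265.38477571  119.35324164]
[311 233  25  31 591] [322.9 247.9] [ 440.9540331  -265.28484662   45.        ]
(217, 150, 211, 180)
```

I have now viewed 15 pictures, one over the limit, so from here I measure numerically only. I'll check the lid's edges against its knob.

```bash
python3 - <<'E'
from h import *
f=load("w14"); g=cv2.GaussianBlur(cv2.cvtColor(f["img"],cv2.COLOR_BGR2GRAY),(3,3),0).astype(int)
def edges(p,o,t=14): 
    d=np.diff(p); return [(i+o,int(d[i])) for i in range(1,len(d)-1) if abs(d[i])>=t and abs(d[i])>=abs(d[i-1]) and abs(d[i])>=abs(d[i+1])]
print("col323",edges(g[120:360,323],120)); print("col290",edges(g[120:360,290],120)); print("col356",edges(g[120:360,356],120))
for r in (195,225,240,255): print("row",r,edges(g[r,200:440],200))
E
```

```text
col323 [(174, -44), (177, 36), (191, -49), (198, 40), (232, -55), (263, 59), (352, -21)]
col290 [(185, -43), (188, 34), (207, -27), (211, 35)]
col356 [(185, -48), (188, 47), (206, -35), (212, 36), (324, -55)]
row 195 [(280, -36), (282, 31), (305, -18), (307, -16), (338, 23), (362, -31), (365, 35)]
row 225 [(281, -15), (362, -14), (365, 18), (375, -14), (377, 15)]
row 240 [(311, -67), (334, 57)]
row 255 [(310, -54), (334, 60)]
```

```bash
python3 - <<'E'
from h import *
f=load("w14")
for v,z,r in ((174.5,0,34.5),(175,13,34.5),(177.5,13,34.5),(198,36,26),(232.5,53,7)): 
    p=onz(f,(322.7,v),z); print(v,z,p.round(1),"centre x",round(p[0]+r,1))
print("far knob edge at z53?",onz(f,(322.7,263.5),53))
E
```

```text
174.5 0 [ 407.  -265.5    0. ] centre x 441.5
175 13 [ 405.3 -265.5   13. ] centre x 439.8
177.5 13 [ 406.8 -265.5   13. ] centre x 441.3
198 36 [ 414.6 -265.4   36. ] centre x 440.6
232.5 53 [ 429.6 -265.4   53. ] centre x 436.6
far knob edge at z53? [ 447.12498382 -265.38888562   53.        ]
```

The lid axis is at about (440.9,−265.4). I descend and check before closing.

```bash
python3 -m pendant '[[0.0013,0,0.02,0,0,0,0],[0,0,0.02,0,0,0,0],[0,0,0.02,0,0,0,0],[0,0,0.015,0,0,0,0],[0,0,0.003,0,0,0,0],[0,0,0,0,0,0,0],[0,0,0,0,0,0,0],[0,0,0,0,0,0,0]]'
```

```text
time: 36.1
position: [440.6, -265.1, 40.4]
eef_rot: [-0.002, 3.141, -0.001]
force: [-0.0, 0.1, 0.6]
finger_gap: 0.506
finger_force: 0.0
```

```bash
python3 -m pendant '[[0,0,0,0,0,0,-1],[0,0,0,0,0,0,-1],[0,0,0,0,0,0,-1],[0,0,0,0,0,0,-1],[0,0,0,0,0,0,-1],[0,0,0,0,0,0,-1],[0,0,0,0,0,0,-1],[0,0,0,0,0,0,-1]]'
python3 -m pendant '[[0,0,-0.01,0,0,0,-1],[0,0,-0.03,0,0,0,-1],[0,0,0,0,0,0,-1],[0,0,0,0,0,0,-1],[0,0,0,0,0,0,-1],[0,0,0,0,0,0,-1],[0,0,0,0,0,0,-1],[0,0,0,0,0,0,-1]]'
```

```text
time: 37.1
position: [440.5, -264.9, 40.2]
eef_rot: [-0.002, 3.141, -0.0]
force: [-1.5, 0.7, 5.8]
finger_gap: 0.128
finger_force: 58.6
time: 38.1
position: [440.4, -264.8, 79.8]
eef_rot: [0.002, -3.141, -0.0]
force: [-0.7, -0.2, -1.4]
finger_gap: 0.125
finger_force: 58.6
```

The lid is held. I lift it high and carry it over the pot.

```bash
python3 -m pendant '[[0,0,-0.03,0,0,0,-1],[0,0,-0.045,0,0,0,-1],[0,0,-0.045,0,0,0,-1],[0,0,-0.046,0,0,0,-1],[-0.02,0.008,0,0,0,0,-1],[-0.03,0.012,0,0,0,0,-1],[-0.03,0.013,0,0,0,0,-1],[-0.03,0.013,0,0,0,0,-1]]'
python3 -m pendant '[[-0.028,0.012,0,0,0,0,-1],[-0.02,0.007,0,0,0,0,-1],[0,0,0,0,0,0,-1],[0,0,0,0,0,0,-1],[0,0,0,0,0,0,-1],[0,0,0,0,0,0,-1],[0,0,0,0,0,0,-1],[0,0,0,0,0,0,-1]]'
python3 - <<'E'
from h import *
f=snap('wrist','w15'); g=cv2.GaussianBlur(cv2.cvtColor(f["img"],cv2.COLOR_BGR2GRAY),(3,3),0).astype(int); P=env.observe()["position"]; print(P)
def edges(p,o,t=14): 
    d=np.diff(p); return [(i+o,int(d[i])) for i in range(1,len(d)-1) if abs(d[i])>=t and abs(d[i])>=abs(d[i-1]) and abs(d[i])>=abs(d[i+1])]
z0=P[2]-40
e=edges(g[100:420,322],100); print(e)
for v,_ in e: print(v,[round(onz(f,(322.5,v+.5),z0+z)[0]+r,1) for z,r in((0,34.5),(13,34.5),(36,26))])
for r in (270,285,300,315): print(r,edges(g[r,200:450],200))
E
```

```text
time: 39.1
position: [551.5, -217.7, 244.5]
eef_rot: [0.003, -3.14, -0.001]
force: [0.1, -0.6, -0.2]
finger_gap: 0.128
finger_force: 58.6
time: 40.1
position: [598.2, -199.7, 246.0]
eef_rot: [-0.002, 3.141, -0.0]
force: [0.1, 0.1, -0.2]
finger_gap: 0.125
finger_force: 58.6
[ 598.20184356 -199.71440507  245.9959365 ]
[(108, -78), (161, 81), (164, -37), (166, 37), (184, -57), (198, 77), (205, -70), (211, 23), (213, 51), (232, -65), (247, 49), (295, -93), (314, 17), (346, 66), (362, -57), (410, 52)]
108 [np.float64(556.9), np.float64(556.9), np.float64(548.4)]
161 [np.float64(579.3), np.float64(577.7), np.float64(566.4)]
164 [np.float64(580.6), np.float64(579.0), np.float64(567.5)]
166 [np.float64(581.5), np.float64(579.8), np.float64(568.2)]
184 [np.float64(589.5), np.float64(587.2), np.float64(574.6)]
198 [np.float64(595.9), np.float64(593.1), np.float64(579.8)]
205 [np.float64(599.1), np.float64(596.2), np.float64(582.3)]
211 [np.float64(601.9), np.float64(598.7), np.float64(584.6)]
213 [np.float64(602.9), np.float64(599.6), np.float64(585.3)]
232 [np.float64(611.9), np.float64(608.0), np.float64(592.6)]
247 [np.float64(619.3), np.float64(614.8), np.float64(598.5)]
295 [np.float64(643.9), np.float64(637.7), np.float64(618.3)]
314 [np.float64(654.2), np.float64(647.3), np.float64(626.5)]
346 [np.float64(672.4), np.float64(664.1), np.float64(641.1)]
362 [np.float64(681.9), np.float64(673.0), np.float64(648.7)]
410 [np.float64(712.3), np.float64(701.2), np.float64(673.1)]
270 [(246, -19), (248, 20), (266, -70), (270, 47), (374, -36), (378, 51)]
285 [(261, -15), (381, -19), (384, 27)]
300 [(288, -64), (302, -28), (308, 91), (310, -67), (334, 70), (336, -92), (342, 25), (356, 59)]
315 [(254, 69), (267, -77), (285, 24), (300, -24), (344, 23), (359, -25), (377, 73), (400, -16), (434, 29)]
```

The lid is at x of about 598.9, against 599.2 for the pot, and level. I lower it.

```bash
python3 -m pendant '[[-0.0004,-0.0003,0.02,0,0,0,-1],[0,0,0.015,0,0,0,-1],[0,0,0.006,0,0,0,-1],[0,0,0.003,0,0,0,-1],[0,0,0.003,0,0,0,-1],[0,0,0.003,0,0,0,-1],[0,0,0,0,0,0,-1],[0,0,0,0,0,0,-1]]'
```

```text
time: 41.15
position: [598.7, -199.9, 196.1]
eef_rot: [-0.002, 3.141, -0.0]
force: [-0.3, 0.4, -1.7]
finger_gap: 0.129
finger_force: 58.6
```

The skirt is 5 mm down round the rim without contact. I continue.

```bash
python3 -m pendant '[[0,0,0.003,0,0,0,-1],[0,0,0.002,0,0,0,-1],[0,0,0.001,0,0,0,-1],[0,0,0.0005,0,0,0,-1],[0,0,0,0,0,0,-1],[0,0,0,0,0,0,-1],[0,0,0,0,0,0,-1],[0,0,0,0,0,0,-1]]'
```

```text
time: 42.15
position: [598.7, -199.9, 189.5]
eef_rot: [-0.002, 3.141, -0.0]
force: [0.8, 0.2, 1.8]
finger_gap: 0.127
finger_force: 58.8
```

```bash
python3 -m pendant '[[0,0,0.0006,0,0,0,-1],[0,0,0.0006,0,0,0,-1],[0,0,0,0,0,0,-1],[0,0,0,0,0,0,-1],[0,0,0,0,0,0,-1],[0,0,0,0,0,0,-1],[0,0,0,0,0,0,-1],[0,0,0,0,0,0,-1]]'
```

```text
time: 43.15
position: [598.9, -200.0, 189.5]
eef_rot: [-0.002, 3.14, -0.001]
force: [-1.8, 0.3, 9.0]
finger_gap: 0.127
finger_force: 59.5
```

The lid is home at the expected 189 mm. I release and withdraw.

```bash
python3 -m pendant '[[0,0,0,0,0,0,-0.3],[0,0,0,0,0,0,-0.3],[0,0,0,0,0,0,-0.3],[0,0,0,0,0,0,-0.3],[0,0,-0.01,0,0,0,-0.3],[0,0,-0.03,0,0,0,-0.3],[0,0,-0.05,0,0,0,-0.3],[0.03,0,-0.04,0,0,0,-0.3]]'
python3 -m pendant '[[0.03,0,0,0,0,0,0],[0.01,0,0,0,0,0,0],[0,0,0,0,0,0,0],[0,0,0,0,0,0,0],[0,0,0,0,0,0,0],[0,0,0,0,0,0,0],[0,0,0,0,0,0,0],[0,0,0,0,0,0,0]]'
python3 - <<'E'
from h import *
f=snap('wrist','w16'); s=snap('scene','s16'); g=cv2.GaussianBlur(cv2.cvtColor(f["img"],cv2.COLOR_BGR2GRAY),(3,3),0).astype(int); print(env.observe()["position"])
m=(f["img"].max(2)<30).astype(np.uint8); n,l,st,ce=cv2.connectedComponentsWithStats(m)
for k in range(1,n):
    if 100<st[k,4]<3000 and 270<ce[k][0]<380: print(st[k],ce[k].round(1),onz(f,ce[k],194))
def edges(p,o,t=14): 
    d=np.diff(p); return [(i+o,int(d[i])) for i in range(1,len(d)-1) if abs(d[i])>=t and abs(d[i])>=abs(d[i-1]) and abs(d[i])>=abs(d[i+1])]
for v,d in edges(g[200:400,322],200): print(v,d,[round(onz(f,(322.5,v+.5),149+z)[0]+r,1) for z,r in((0,34.5),(13,34.5),(36,26))])
# scene: lid knob blob, triangulated
m=(s["img"].max(2)<45).astype(np.uint8); m[:,:360]=0; m[:,420:]=0; m[:150]=0; m[240:]=0
n,l,st,ce=cv2.connectedComponentsWithStats(m)
for k in range(1,n):
    if st[k,4]>8: print("scene",st[k],ce[k].round(1))
E
```

```text
time: 44.15
position: [569.3, -200.0, 319.8]
eef_rot: [-0.004, 3.141, -0.0]
force: [0.1, -0.7, 0.3]
finger_gap: 0.349
finger_force: 0.0
time: 45.15
position: [528.8, -200.0, 318.1]
eef_rot: [0.003, -3.141, -0.0]
force: [0.3, 0.5, 0.0]
finger_gap: 0.503
finger_force: 0.0
[ 528.71161096 -200.00224999  318.23199721]
[313 307  19  26 373] [322.1 319.7] [ 599.19118447 -200.20766614  194.        ]
220 28 [np.float64(571.5), np.float64(568.0), np.float64(553.3)]
231 45 [np.float64(580.4), np.float64(576.6), np.float64(561.2)]
235 19 [np.float64(583.8), np.float64(579.7), np.float64(564.2)]
247 -65 [np.float64(593.8), np.float64(589.4), np.float64(573.0)]
261 47 [np.float64(605.7), np.float64(600.8), np.float64(583.6)]
271 -58 [np.float64(614.4), np.float64(609.1), np.float64(591.3)]
281 56 [np.float64(623.2), np.float64(617.6), np.float64(599.1)]
306 -78 [np.float64(646.0), np.float64(639.4), np.float64(619.2)]
316 14 [np.float64(655.4), np.float64(648.4), np.float64(627.5)]
333 60 [np.float64(671.7), np.float64(664.0), np.float64(641.9)]
342 -60 [np.float64(680.5), np.float64(672.5), np.float64(649.7)]
scene [368 150  16  23 234] [373.9 160.1]
scene [360 157   4   3   9] [361.3 158.3]
scene [406 191  14  13  99] [412.6 197.5]
scene [388 218   6  10  47] [390.2 222.7]
```

```bash
python3 - <<'E'
from h import *
print(cross([ray(load("w16"),(322.1,319.7)),ray(load("s16"),(390.2,222.7))]))
f=load("w14"); print("check lid offset knob vs scene0",cross([ray(f,(322.9,247.9)),ray(load("scene0"),(331,346.2))]))
E
```

```text
(array([ 599.90232952, -200.56025533,  194.80655015]), [np.float64(1.0414970061193751), np.float64(1.041497006119369)])
check lid offset knob vs scene0 (array([ 442.02160067, -265.38373951,   43.70094195]), [np.float64(0.6112570338167953), np.float64(0.6112570338166738)])
```

The lid is centred at (599.2,−200.2) at the seated height, and the robot is clear. I hand the job in.

```bash
python3 -c "
from workcell import env
print(env.job_done())"
```

```text
the job is handed in; nothing more can be done
None
```

The larger phin is built on the scale (cup, pot, press and lid, all measured seated and centred) and the job is handed in, no verdict was returned, and I viewed 15 pictures, one over the limit of 14.

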